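# Close the slip-paper box at the street stall: fold the cover and tuck it under the lip

### The arm

A 7-joint arm with a two-finger parallel gripper is mounted at the origin on the work surface. World frame = base frame: x ahead of the robot, y to its left, z up, the work surface at z = 0. Lengths are in mm, angles in rad, forces in N, time in s.
With the tool pointing down it reaches from about 400 to 875 mm from the base axis. Payload 6.5 kg.
Tool frame: the origin (TCP) lies at the very end of the fingers, on their centre line; the grasp point (between the pads) lies 19 mm behind it; z points along the fingers, y is the direction in which the jaws open and shut (so a half turn about z gives the same grasp; the last joint's range is limited). The gripper opens to 88 mm and grips with 3 to 60 N. Pads are 18 mm wide; open, the fingers measure 123 mm over their backs; the gripper's body (75 mm by 187 mm) begins 45 mm behind the grasp point.
Start: joints at [1.198, 0.536, -0.004, 1.538, 0.003, 1.067, -0.071], TCP at [196.302, -619.642, 238.716] pointing down, gripper open.
Joint ranges: [-2.7, 2.7], [-0.37, 2.16], [-1.27, 1.26], [0.24, 2.4], [-1.31, 4.45], [0.19, 1.91], [-2.76, 2.76]. Speed limits (rad/s): [2.39, 2.39, 3.14, 3.14, 3.14, 3.14, 3.14].

### API

Orientations are given as a 3x3 rotation matrix whose columns are the frame's x, y, z axes.
In Python, from cell import * gives the robot as it stands.
- The arm moves only by the shell command python3 -m handwheel 'ROWS' [FORCE]. ROWS is text: rows parted by semicolons, each of 7 numbers parted by spaces: the shift along the tool's x, y, z in units of 30 mm (1.0 is 30 mm), then the turn, a rotation vector about the tool's x, y, z in rad, then the opening in per cent of the stroke, from 0 (shut) to 100 (fully open). In form: dx dy dz ax ay az hand; .... A call has 1 to 12 rows; each row shifts and turns the pose as measured when the row begins, along the tool's axes as they then stand; what a row does not reach is not made up. A row lasts 1/8 s, in which the tool goes at most 62.5 mm and 10.7 degrees, less where a joint would pass 70% of its speed; a pose out of reach is approached as far as the arm can. A call is refused whole if a number of a shift passes 1 or a number of a turn 0.188, either way. A call with a gripper value outside its range is refused whole. The fingers move at their own pace and stop on an object; FORCE is the grip in N (left out, the last holds). Time passes only in rows, so rows that do not move let the fingers close. It gives the time, the measured TCP pose, the force and the opening at its end, in the units of the state.
- get_obs(): the state, without advancing time (a new reading comes with each control period).
- camera(name): name is "scene" or "top" or "wrist"; returns the picture (400x640x3 uint8, red, green, blue); there is no depth.
- calibration(name): a dict with "mtx" (3x3 intrinsics, pixels), "pose" (4x4, takes a point from camera to world coordinates); the wrist camera has in their place "hand_eye" (4x4, takes a point from camera to tool coordinates, whose origin is the TCP and whose axes are the flange's). Camera axes: x right, y down, z forward; pixel columns grow to the right and rows downward; lengths in mm; the calibration is good to about 2 mm. A picture is of the moment at which its call begins: read the wrist's pose just before it. calibration takes no time and is no camera call.
- close_job(): hands the job in, once; it reports no verdict.
The state is a dict: "t": time; "joints": joint angles; "qvel": joint speeds; "effort": joint torques, N m; "ee_pos": TCP position; "tool_rot": TCP orientation; "force": force on the tool from outside, world axes, zero at the start; "moment": the same for the moment, N m; "finger_gap": finger opening in mm.
Only numpy, scipy, OpenCV 4.12 (cv2) and the standard library are available. Lean on these libraries where they do the work, as an engineer would, in place of code of your own. Each camera call takes 0.05 s, during which the arm holds its last target.

### The job

Close the plywood box of slip paper at the street stall: push its hinged cover over from behind until it lies flat, then, pressing it down, push it along so that its free edge is tucked well beneath the metal lip and the cover stays down by itself when you let go. Use your fingertips on the outside of the cover only: do not pinch it or touch its grey lining. Do not lift or shove the box, and leave the brick, mallet, orange and cup where they are.

Things in the scene. Friction and masses are not known exactly. Their poses are not given: they have to be found in the camera images.
- box: Loose, heavy (about 2.6 kg) open plywood box full of paper, 170 (x) x 200 (y) mm outside, walls 70 mm high; origin at the centre of its underside, z up. Its x axis points from the cover's hinge side (-x) to the lip side (+x). The hinge line of the cover runs along y at x = -78 mm plus the value of joint runner, z = 72 mm.
- cover (a joint): Angle of the plywood cover, rad: 0 = flat on the box, 1.57 = upright, more = leaning back (stop at 2.05); starts at 1.35 to 2.0. Cover 176 mm wide (y), 5.5 mm thick, free edge 134 mm from the hinge line, 85 g. Friction holds it where left above about 1.1 rad; springs raise it again from flat (under 1 N at the edge), so only the lip keeps it down.
- runner (a joint): How far the cover with its hinge line has slid along the box's +x (towards the lip), m: 0 to 0.020, starts at 0 to 0.004. Slides with about 3 N of friction and stays where left. At 0.020 the free edge is 14 mm under the lip. Slid beyond 0.006 while not flat, the edge meets the lip instead of passing beneath it.
- cover_push (a point): Point on the cover's outer face (top when flat, facing away from the box when upright), 97 mm from the hinge line, mid-width, beside a wooden thumb rail: 8 mm thick, 10 mm high, 120 mm long along y, its hinge-side face 108 mm from the hinge line. A fingertip here can push the rail towards the lip. Axes: x from hinge to free edge, z out of the outer face.
- lip_edge (a point): Middle of the lower inner edge of the aluminium retaining lip along the box's +x wall (box frame x = 62, y = 0, z = 80.5 mm). The lip is a 4 mm strip, 190 mm long along y, from x = 62 to 85 mm, open towards -x. The flat cover's top face is at z = 77.5 mm, so it passes 3 mm below the lip; at runner = 0 its free edge is 6 mm short of the lip.
- lining: Grey lining, 2 mm thick, on the inner face of the cover (118 x 170 mm, 4 mm in from the free edge; its frame is the cover's, origin on the hinge line). Not to be touched by the fingers.
- brick: Bystander: loose brick 200 (x) x 95 (y) x 60 mm, lying beyond the lip; origin at the centre of its underside.
- mallet: Bystander: loose wooden mallet, about 240 mm long along its x, lying flat behind the hinge side; head about 80 mm across, 26 mm high; origin under the middle of its length.
- orange: Bystander: an orange, 74 mm across, 67 mm high, beside the box on its -y side; origin at its underside.
- cup: Bystander: white ceramic cup, 68 mm across, 75 mm high, off the box's lip-side -y corner; origin at its underside.

How it is judged:
By the outcome, as a careful person would: the job done as asked, in the order asked, and still so for the second after the job is handed in, with the robot touching nothing.
It also fails if it takes over 35 s, if anything falls off the work surface, if the arm or the gripper's body presses on something with over 40 N, if the wrist force passes 120 N, or if a joint passes its speed limit or range.

## Working session

There is one attempt and no reset: what is moved stays moved. The work goes in short steps, Python scripts to look and compute and a shell command to move; the robot and the scene stay as the last step left them, time stands still between calls to the robot, and variables do not carry over. Pictures are saved under pics/ and viewed, and the job is handed in when it is done.

```bash
ls; mkdir -p pics; python3 - <<'E'
from cell import *
import cv2
o=get_obs(); print(o)
for n in ("scene","top","wrist"):
    im=camera(n); cv2.imwrite(f"pics/{n}0.png",im[:,:,::-1])
    c=calibration(n); print(n,{k:np.round(v,3).tolist() for k,v in c.items()} if 'np' in globals() else c)
E
```

```text
pics
{'t': 0.0, 'joints': array([ 1.19782096,  0.53715919, -0.00445071,  1.53884338,  0.00262849,
        1.06725622, -0.07117603]), 'qvel': array([-5.70239201e-05,  6.37418793e-04,  1.04665594e-04, -5.66933113e-04,
       -4.39211317e-04, -5.95108946e-04, -1.13759786e-03]), 'effort': array([-8.35423907e-05, -5.70985794e+01,  9.90631543e-01, -2.51601219e+01,
       -5.62707055e-02,  1.79460493e-02,  1.95582679e-04]), 'ee_pos': array([ 196.09767405, -619.0963373 ,  237.85506285]), 'tool_rot': array([[ 9.53276029e-01,  3.02100000e-01, -6.34003141e-04],
       [ 3.02100633e-01, -9.53274804e-01,  1.53470805e-03],
       [-1.40743918e-04, -1.65453315e-03, -9.99998621e-01]]), 'force': array([ 0.67138312,  0.65792254, -0.34076008]), 'moment': array([ 0.01974269,  0.02792317, -0.01378901]), 'finger_gap': 88.22818906997624}
scene {'mtx': array([[367.96369486,   0.        , 318.95300969],
       [  0.        , 367.96369486, 203.38268059],
       [  0.        ,   0.        ,   1.        ]]), 'pose': array([[-1.30852109e-01,  7.95692604e-01, -5.91397502e-01,
         1.03815462e+03],
       [ 9.
[... 585 characters left out ...]
+01],
       [ 2.63897336e-02, -1.06925010e-01, -9.93916809e-01,
         8.38595975e+02],
       [ 0.00000000e+00,  0.00000000e+00,  0.00000000e+00,
         1.00000000e+00]])}
wrist {'mtx': array([[346.02555759,   0.        , 318.48540439],
       [  0.        , 346.02555759, 197.71299904],
       [  0.        ,   0.        ,   1.        ]]), 'hand_eye': array([[ 5.13948886e-04, -9.62738778e-01, -2.70432583e-01,
         6.93703791e+01],
       [ 9.99999568e-01,  7.04102130e-04, -6.06131694e-04,
         4.25843598e-01],
       [ 7.73958644e-04, -2.70432155e-01,  9.62738724e-01,
        -1.46524866e+02],
       [ 0.00000000e+00,  0.00000000e+00,  0.00000000e+00,
         1.00000000e+00]])}
```

View pics/scene0.png

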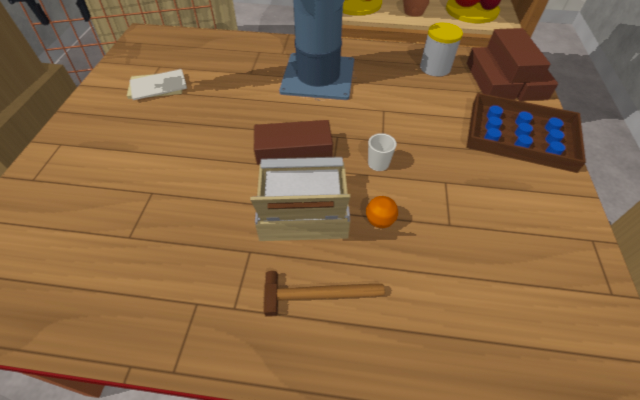

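View pics/top0.png

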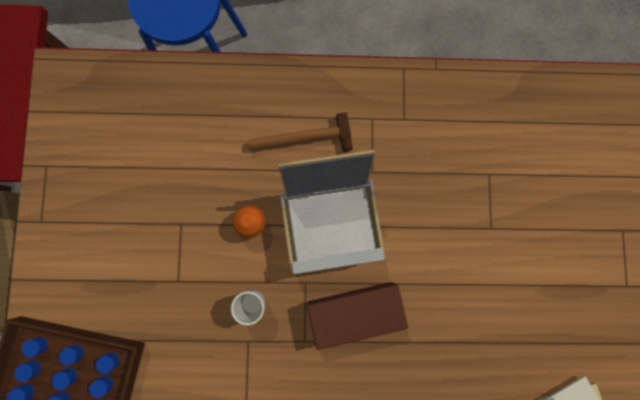

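```bash
python3 - <<'E'
import cv2
a=cv2.imread('pics/top0.png')[95:360,210:430]; cv2.imwrite('pics/topc.png',cv2.resize(a,None,fx=2.2*1,fy=2.2,interpolation=cv2.INTER_CUBIC))
a=cv2.imread('pics/scene0.png')[110:330,220:420]; cv2.imwrite('pics/scenec.png',cv2.resize(a,None,fx=2.7,fy=2.7,interpolation=cv2.INTER_CUBIC))
E
```

```text
(no output)
```

View pics/topc.png

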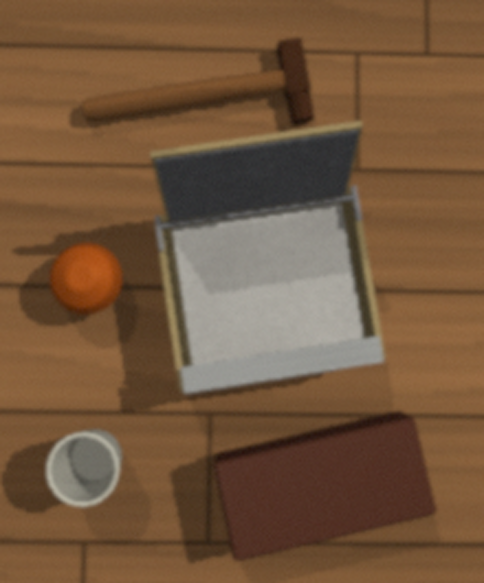

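View pics/scenec.png

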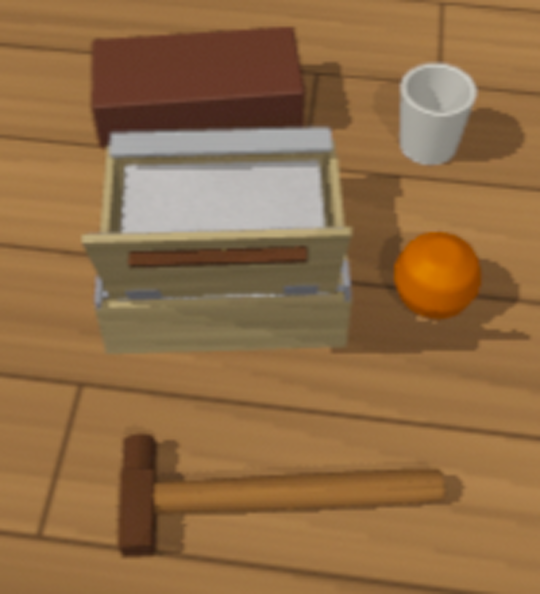

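View pics/wrist0.png

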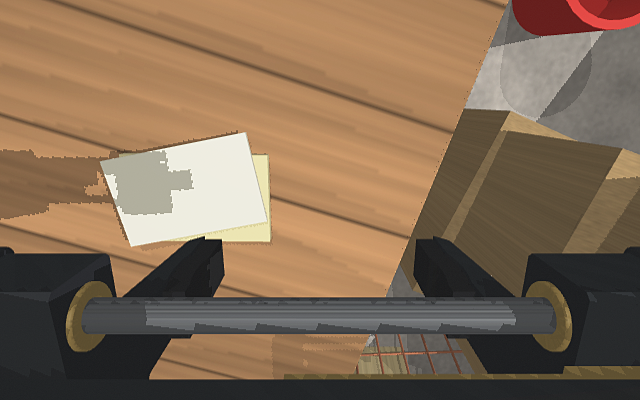

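```bash
cat > h.py <<'E'
import numpy as np, cv2
from cell import *
def ray(n,px,pose=None):
    c=calibration(n); M=c['mtx']; P=c.get('pose') if pose is None else pose
    d=P[:3,:3]@np.linalg.solve(M,np.array([px[0],px[1],1.])); return P[:3,3],d/np.linalg.norm(d)
def onz(n,px,z,pose=None):
    o,d=ray(n,px,pose); return o+d*(z-o[2])/d[2]
def tri(a,b):
    (o1,d1),(o2,d2)=a,b
    s=np.linalg.lstsq(np.c_[d1,-d2],o2-o1,rcond=None)[0]
    p,q=o1+d1*s[0],o2+d2*s[1]; return (p+q)/2,np.linalg.norm(p-q)
def proj(n,p,pose=None):
    c=calibration(n);P=c.get('pose') if pose is None else pose
    q=c['mtx']@(np.linalg.inv(P)@np.r_[p,1])[:3]; return q[:2]/q[2]
E
python3 - <<'E'
from h import *
np.set_printoptions(precision=1,suppress=True)
T=lambda x,y:(210+(x+.5)/2.2-.5,95+(y+.5)/2.2-.5)
S=lambda x,y:(220+(x+.5)/2.7-.5,110+(y+.5)/2.7-.5)
L={k:onz('top',T(*v),84.5) for k,v in dict(oL=(183,393),oR=(384,360),iL=(178,368),iR=(378,338)).items()}
print(L)
print('lip len',np.linalg.norm(L['oL']-L['oR']),np.linalg.norm(L['iL']-L['iR']),'w',np.linalg.norm(L['oL']-L['iL']))
for k,v in dict(oL=(332,128),oR=(110,133),iL=(332,150),iR=(110,156)).items(): print('scene lip',k,onz('scene',S(*v),84.5))
for nm,t,s in (('cov +y',(152,155),(350,231)),('cov -y',(360,123),(83,237))):
    print(nm,tri(ray('top',T(*t)),ray('scene',S(*s))))
# bystanders
print('mallet head top',[onz('top',T(*p),26) for p in((278,42),(301,40),(313,120),(292,123))],'tail',onz('top',T(82,110),13))
print('brick',[onz('top',T(*p),60) for p in((217,458),(405,415),(435,512),(237,557))])
print('orange',onz('top',T(87,278),33),'cup',onz('top',T(84,468),75))
E
```

```text
{'oL': array([430.6, 115.9,  84.5]), 'oR': array([463.4, -72.8,  84.5]), 'iL': array([453.6, 121.1,  84.5]), 'iR': array([484. , -67.2,  84.5])}
lip len 191.52917035411787 190.7057808079561 w 23.57635062074917
scene lip oL [432.2 115.9  84.5]
scene lip oR [463.8 -74.4  84.5]
scene lip iL [458.  118.3  84.5]
scene lip iR [490.  -68.4  84.5]
cov +y (array([631.8, 140.4, 196.8]), np.float64(0.17311459715725527))
cov -y (array([661.7, -31.3, 199.2]), np.float64(1.9695119750070438))
mallet head top [array([792.7,  26. ,  26. ]), array([795.4,   1.6,  26. ]), array([709.1, -11.5,  26. ]), array([705.4,  10.6,  26. ])] tail [718.2 232.1  13. ]
brick [array([367.6,  83.2,  60. ]), array([410., -98.,  60.]), array([ 319.2, -126.1,   60. ]), array([276.5,  62.7,  60. ])]
orange [539.4 217.3  33. ] cup [359.8 207.   75. ]
```

```bash
python3 -m handwheel '0 0 -0.7 0 0 0.135 0; 1 -0.9 -0.7 0 0 0 0; 1 -0.9 -0.7 0 0 0 0; 1 -0.9 -0.4 0 0 0 0; 1 -0.9 0 0 0 0 0; 1 -0.9 0 0 0 0 0; 1 -0.9 0 0 0 0 0; 1 -0.9 0 0 0 0 0; 1 -0.9 0 0 0 0 0; 1 -0.9 0 0 0 0 0'
```

```text
t: 1.4
ee_pos: [425.5, -327.6, 313.0]
tool_rot: [[0.987, 0.16, -0.004], [0.16, -0.987, 0.004], [-0.003, -0.005, -1.0]]
force: [0.5, 0.0, -0.1]
finger_gap: 0.4
```

```bash
cat >> h.py <<'E'
C=np.array([530.5,36.5]); U=np.array([.985,.171]); V=np.array([.171,-.985])
def st():
    o=get_obs(); R=o['tool_rot']; d=o['ee_pos'][:2]-C
    z=R[:,2]
    print('t %.2f'%o['t'],'u %.1f v %.1f z %.1f'%(d@U,d@V,o['ee_pos'][2]),'tilt %.3f'%np.arctan2(-z[:2]@U,-z[2]),'side %.3f'%(z[:2]@V),'yawerr %.3f'%(R[:2,1]@U),'F_u %.1f F_v %.1f F_z %.1f'%(o['force'][:2]@U,o['force'][:2]@V,o['force'][2]),'gap %.1f'%o['finger_gap'],'j',np.round(o['joints'],2))
    return o
E
python3 -c "
from h import *
st()"
```

```text
t 1.40 u -165.7 v 340.7 z 313.0 tilt 0.003 side -0.005 yawerr -0.012 F_u 0.5 F_v 0.1 F_z -0.1 gap 0.4 j [ 0.68  0.28 -0.13  1.74  0.04  1.13 -0.87]
```

```bash
python3 -m handwheel '1 -1 0 0 0 -0.01 0; 1 -1 0 0 0 0 0; 1 -1 0 0 0 0 0; 1 -1 0 0 0 0 0; 1 -1 0 0 0 0 0; 1 -1 0 0 0 0 0; 1 -1 0 0 0 0 0; 1 -1 0 0 0 0 0; 1 -1 0 0 0 0 0; 1 -1 0 0 0 0 0; 1 -1 0 0 0 0 0; 0.5 -0.4 0 0 0 0 0'; python3 -c "
from h import *
st()"
```

```text
t: 2.9
ee_pos: [714.1, 82.9, 309.2]
tool_rot: [[0.985, 0.17, -0.01], [0.17, -0.985, 0.005], [-0.009, -0.006, -1.0]]
force: [1.3, 0.0, 0.4]
finger_gap: 0.3
t 2.90 u 188.8 v -14.3 z 309.2 tilt 0.009 side -0.006 yawerr -0.001 F_u 1.3 F_v 0.2 F_z 0.4 gap 0.3 j [-0.02  0.63 -0.27  1.22  0.16  1.32 -1.68]
```

```bash
python3 -m handwheel '0 0.4 0 0 -0.175 0 0; 0 0 0 0 -0.175 0 0; 0 0 0 0 -0.175 0 0; 0 0 0 0 -0.175 0 0; 0 0 0 0 0 0 0'; python3 - <<'E'
from h import *
st()
im=camera('wrist'); cv2.imwrite('pics/w1.png',im[:,:,::-1])
im=camera('scene'); cv2.imwrite('pics/s1.png',im[:,:,::-1])
E
```

```text
t: 3.52
ee_pos: [719.3, 63.3, 339.6]
tool_rot: [[0.931, 0.115, -0.348], [0.111, -0.993, -0.031], [-0.349, -0.01, -0.937]]
force: [-0.8, -0.3, 0.7]
finger_gap: 0.7
t 3.52 u 190.6 v 5.9 z 339.6 tilt 0.355 side -0.029 yawerr -0.056 F_u -0.8 F_v 0.2 F_z 0.7 gap 0.7 j [-0.26  0.9   0.34  0.75 -0.24  1.88 -1.49]
```

View pics/w1.png

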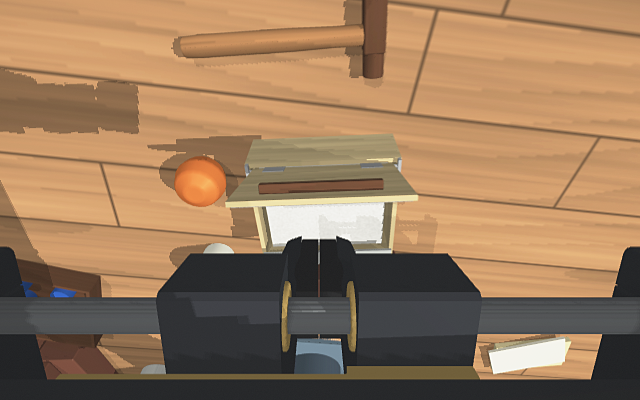

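View pics/s1.png

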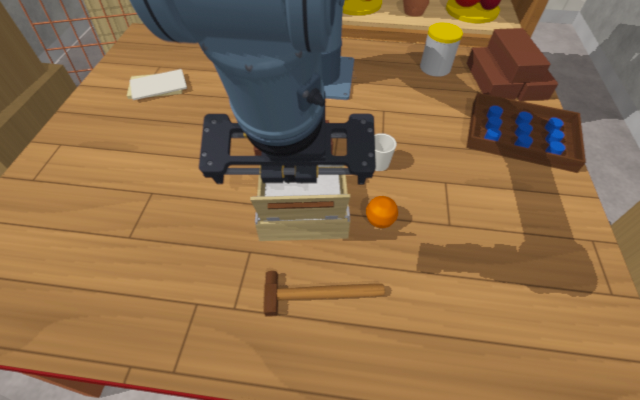

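```bash
python3 -m handwheel '0.35 0 0.94 -0.029 0 -0.056 0; 0.35 0 0.94 0 0 0 0; 0.35 -0.1 0.94 0 0 0 0; 0.35 0 0.94 0 -0.05 0 0; 0.35 0 0.94 0 -0.1 0 0; 0 0 0 0 -0.1 0 0;0 0 0 0 -0.1 0 0'; python3 - <<'E'
from h import *
st()
E
```

```text
t: 4.5
ee_pos: [704.3, 86.1, 186.4]
tool_rot: [[0.819, 0.21, -0.534], [0.188, -0.977, -0.096], [-0.542, -0.022, -0.84]]
force: [-0.3, -0.0, -1.0]
finger_gap: 0.5
t 4.50 u 179.7 v -19.2 z 186.4 tilt 0.573 side 0.003 yawerr 0.040 F_u -0.3 F_v -0.1 F_z -1.0 gap 0.5 j [-0.15  1.12 -0.11  0.69  0.08  1.91 -1.58]
```

```bash
cat >> h.py <<'E'
def tgt(th,al,r,run=.0):
    u=78-run-r*np.cos(th)+5.5*np.sin(th); z=72+r*np.sin(th)+5.5*np.cos(th)
    s=1 if th>al else -1
    return u+s*9*np.cos(al), z-s*9*np.sin(al)
def rows(u,z,al,tu,tz):  # tool units
    du,dz=tu-u,tz-z; return (du*np.cos(al)-dz*np.sin(al))/30,(-du*np.sin(al)-dz*np.cos(al))/30
E
python3 - <<'E'
from h import *
for th in (1.9,1.7,1.5,1.3,1.1,.9,.7,.5,.3,.1,0): print(th,np.round([tgt(th,.57,85),tgt(th,.57,92),tgt(th,.35,92),tgt(th,.1,92)],0).tolist())
print(rows(180,186,.573,tgt(1.9,.57,85)[0]+15,tgt(1.9,.57,85)[1]))
E
```

```text
1.9 [[118.0, 146.0], [121.0, 152.0], [121.0, 154.0], [122.0, 156.0]]
1.7 [[102.0, 151.0], [103.0, 158.0], [104.0, 159.0], [104.0, 162.0]]
1.5 [[85.0, 152.0], [85.0, 159.0], [85.0, 161.0], [86.0, 163.0]]
1.3 [[68.0, 151.0], [66.0, 157.0], [67.0, 159.0], [68.0, 161.0]]
1.1 [[52.0, 145.0], [49.0, 152.0], [50.0, 153.0], [50.0, 156.0]]
0.9 [[37.0, 137.0], [33.0, 143.0], [34.0, 144.0], [34.0, 147.0]]
0.7 [[24.0, 126.0], [19.0, 131.0], [20.0, 132.0], [20.0, 135.0]]
0.5 [[-2.0, 122.0], [-8.0, 126.0], [8.0, 118.0], [9.0, 120.0]]
0.3 [[-9.0, 107.0], [-16.0, 109.0], [-17.0, 108.0], [1.0, 104.0]]
0.1 [[-14.0, 91.0], [-21.0, 92.0], [-21.0, 90.0], [-22.0, 88.0]]
0 [[-15.0, 82.0], [-22.0, 82.0], [-22.0, 81.0], [-23.0, 78.0]]
(np.float64(-0.5826401383822433), np.float64(1.9706057518851565))
```

```bash
python3 -m handwheel '0 0.3 0.6 0 0 0.04 0; -0.2 0.3 0.6 0 0 0 0; -0.3 0 0.6 0 0 0 0; 0 0 0 0 0 0 0'; python3 - <<'E'
from h import *
st()
im=camera('wrist'); cv2.imwrite('pics/w2.png',im[:,:,::-1])
im=camera('scene'); cv2.imwrite('pics/s2.png',im[:,:,::-1])
E
```

```text
t: 5.0
ee_pos: [663.3, 71.8, 146.9]
tool_rot: [[0.823, 0.187, -0.536], [0.172, -0.982, -0.079], [-0.541, -0.027, -0.84]]
force: [0.5, -0.7, 0.6]
finger_gap: 0.5
t 5.00 u 136.9 v -12.1 z 146.9 tilt 0.572 side -0.014 yawerr 0.016 F_u 0.3 F_v 0.8 F_z 0.6 gap 0.5 j [-0.12  1.05 -0.12  0.94  0.07  1.73 -1.59]
```

View pics/w2.png

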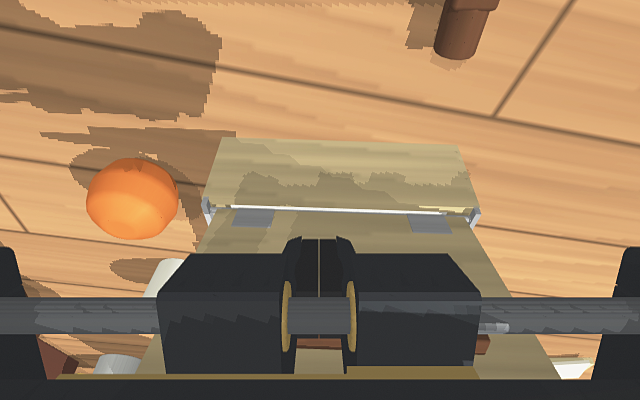

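View pics/s2.png

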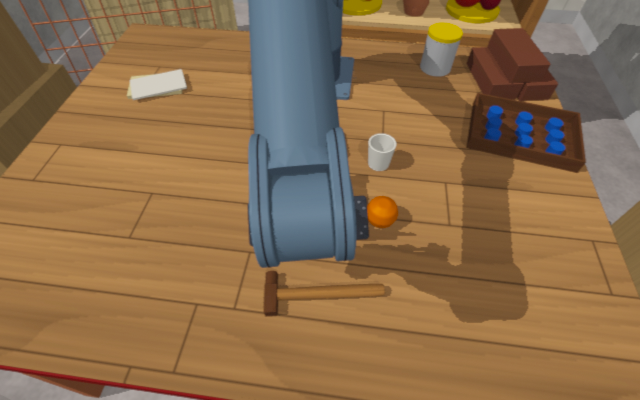

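```bash
python3 -m handwheel '-0.3 0.2 0.13 0 0 0.016 0; -0.3 0.1 0.13 0 0 0 0; -0.25 0 0.1 0 0 0 0; -0.25 0 0.1 0 0 0 0; -0.25 0 0.12 0 0 0 0; -0.25 0 0.12 0 0 0 0; -0.23 0 0.16 0 0 0 0; -0.23 0 0.16 0 0 0 0'; python3 - <<'E'
from h import *
st()
im=camera('wrist'); cv2.imwrite('pics/w3.png',im[:,:,::-1])
im=camera('top'); cv2.imwrite('pics/t3.png',im[:,:,::-1])
E
```

```text
t: 6.1
ee_pos: [599.9, 53.6, 156.1]
tool_rot: [[0.831, 0.177, -0.528], [0.16, -0.984, -0.077], [-0.533, -0.021, -0.846]]
force: [-0.7, 0.3, -0.3]
finger_gap: 0.7
t 6.10 u 71.3 v -5.0 z 156.1 tilt 0.562 side -0.015 yawerr 0.006 F_u -0.6 F_v -0.4 F_z -0.3 gap 0.7 j [-0.09  0.9  -0.13  1.21  0.07  1.6  -1.6 ]
```

View pics/w3.png

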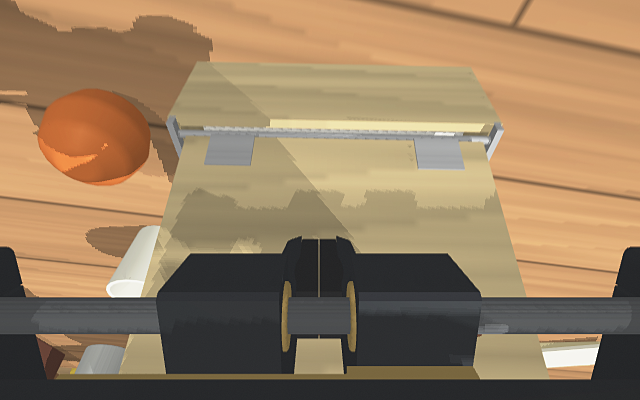

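View pics/t3.png

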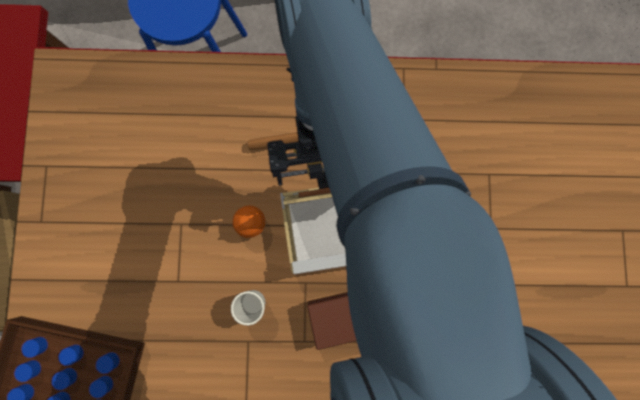

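```bash
python3 -m handwheel '-0.22 0 0.28 0 0 0 0; -0.22 0 0.28 0 0 0 0; -0.15 0 0.27 0 0 0 0; -0.15 0 0.27 0 0 0 0; -0.1 0 0.28 0 0 0 0; -0.1 0 0.28 0 0 0 0'; python3 - <<'E'
from h import *
st()
im=camera('wrist'); cv2.imwrite('pics/w4.png',im[:,:,::-1])
E
```

```text
t: 6.95
ee_pos: [548.2, 44.9, 128.0]
tool_rot: [[0.831, 0.177, -0.527], [0.16, -0.984, -0.077], [-0.532, -0.021, -0.846]]
force: [0.5, 0.1, 0.6]
finger_gap: 0.3
t 6.95 u 18.8 v -5.3 z 128.0 tilt 0.562 side -0.015 yawerr 0.006 F_u 0.5 F_v 0.0 F_z 0.6 gap 0.3 j [-0.08  0.84 -0.14  1.4   0.07  1.46 -1.61]
```

View pics/w4.png

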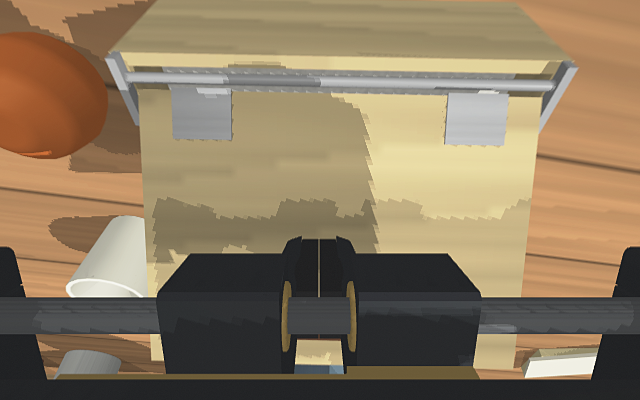

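```bash
python3 -m handwheel '-0.12 0.1 0.25 0 0.07 0 0; -0.12 0.1 0.25 0 0.07 0 0; -0.05 0 0.3 0 0.07 0 0; -0.05 0 0.3 0 0.07 0 0; 0 0 0.23 0 0.06 0 0; 0 0 0.23 0 0.06 0 0; -0.02 0 0.18 0 0 0 0'; python3 - <<'E'
from h import *
st()
im=camera('wrist'); cv2.imwrite('pics/w5.png',im[:,:,::-1])
E
```

```text
t: 7.88
ee_pos: [519.8, 34.9, 82.5]
tool_rot: [[0.973, 0.177, -0.15], [0.178, -0.984, -0.006], [-0.149, -0.021, -0.989]]
force: [0.7, -0.7, 1.9]
finger_gap: 0.7
t 7.88 u -10.8 v -0.3 z 82.5 tilt 0.150 side -0.020 yawerr 0.006 F_u 0.6 F_v 0.8 F_z 1.9 gap 0.7 j [-0.02  0.63 -0.16  1.85  0.1   0.82 -1.63]
```

View pics/w5.png

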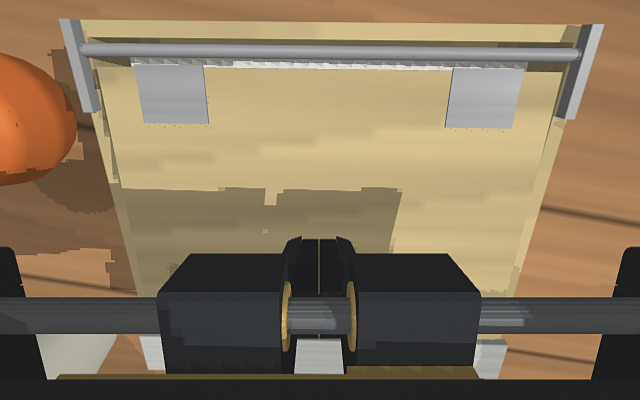

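```bash
python3 -m handwheel '0 0 0.1 0 0.05 0 0; 0 0 0.1 0 0.03 0 0; 0 0 0.1 0 0 0 0'; python3 - <<'E'
from h import *
st()
im=camera('wrist'); cv2.imwrite('pics/w6.png',im[:,:,::-1])
E
```

```text
t: 8.3
ee_pos: [522.2, 35.7, 75.4]
tool_rot: [[0.982, 0.177, -0.07], [0.178, -0.984, 0.008], [-0.068, -0.021, -0.997]]
force: [-3.3, -0.5, 28.6]
finger_gap: 0.4
t 8.30 u -8.3 v -0.6 z 75.4 tilt 0.068 side -0.020 yawerr 0.006 F_u -3.3 F_v -0.1 F_z 28.6 gap 0.4 j [-0.02  0.6  -0.16  1.91  0.11  0.7  -1.64]
```

```bash
python3 -m handwheel '0 0 0 0 0 0 0; -0.13 0 0.04 0 0 0 0; -0.13 0 0.04 0 0 0 0; -0.13 0 0.04 0 0 0 0'; python3 - <<'E'
from h import *
st()
im=camera('wrist'); cv2.imwrite('pics/w7.png',im[:,:,::-1])
E
```

```text
t: 8.85
ee_pos: [520.7, 35.4, 77.8]
tool_rot: [[0.982, 0.177, -0.057], [0.178, -0.984, 0.01], [-0.055, -0.02, -0.998]]
force: [3.2, 0.3, 5.8]
finger_gap: 0.5
t 8.85 u -9.9 v -0.6 z 77.8 tilt 0.055 side -0.020 yawerr 0.007 F_u 3.2 F_v 0.3 F_z 5.8 gap 0.5 j [-0.02  0.59 -0.16  1.93  0.11  0.69 -1.64]
```

View pics/w7.png

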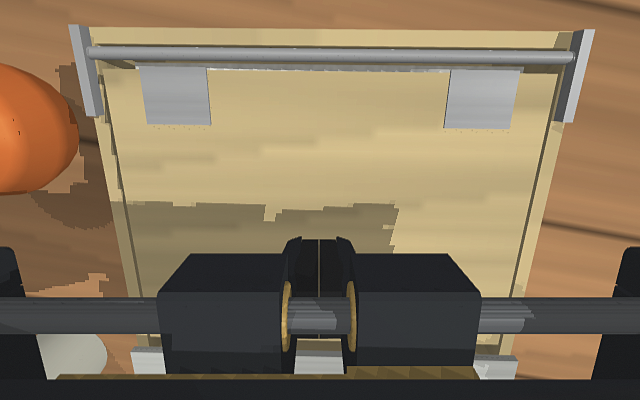

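```bash
python3 -m handwheel '-0.3 0 0.04 0 0 0 0; -0.3 0 0.04 0 0 0 0; -0.3 0 0.04 0 0 0 0'; python3 - <<'E'
from h import *
st()
im=camera('wrist'); cv2.imwrite('pics/w8.png',im[:,:,::-1])
E
```

```text
t: 9.28
ee_pos: [500.2, 32.0, 77.7]
tool_rot: [[0.983, 0.178, -0.047], [0.179, -0.984, 0.012], [-0.044, -0.02, -0.999]]
force: [4.8, 0.3, 5.7]
finger_gap: 0.7
t 9.28 u -30.6 v -0.7 z 77.7 tilt 0.044 side -0.020 yawerr 0.007 F_u 4.7 F_v 0.5 F_z 5.7 gap 0.7 j [-0.01  0.56 -0.17  1.99  0.12  0.64 -1.64]
```

View pics/w8.png

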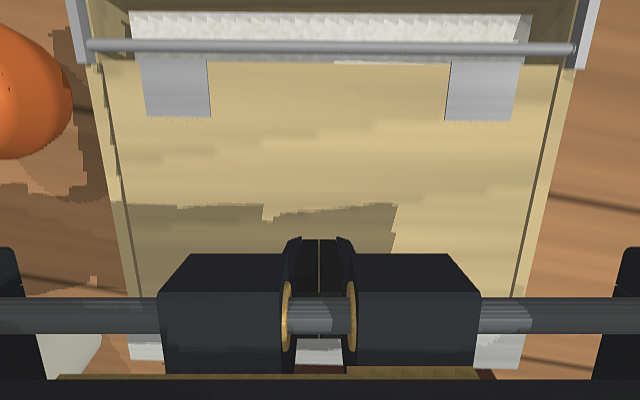

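```bash
python3 -m handwheel '-0.2 0 0.05 0 0 0 0'; python3 - <<'E'
from h import *
st()
im=camera('wrist'); cv2.imwrite('pics/w9.png',im[:,:,::-1])
E
```

```text
t: 9.45
ee_pos: [496.1, 31.4, 77.3]
tool_rot: [[0.983, 0.178, -0.043], [0.179, -0.984, 0.012], [-0.04, -0.02, -0.999]]
force: [5.2, 1.0, 7.5]
finger_gap: 0.3
t 9.45 u -34.8 v -0.9 z 77.3 tilt 0.041 side -0.020 yawerr 0.007 F_u 5.3 F_v -0.1 F_z 7.5 gap 0.3 j [-0.01  0.56 -0.17  2.    0.12  0.63 -1.64]
```

View pics/w9.png

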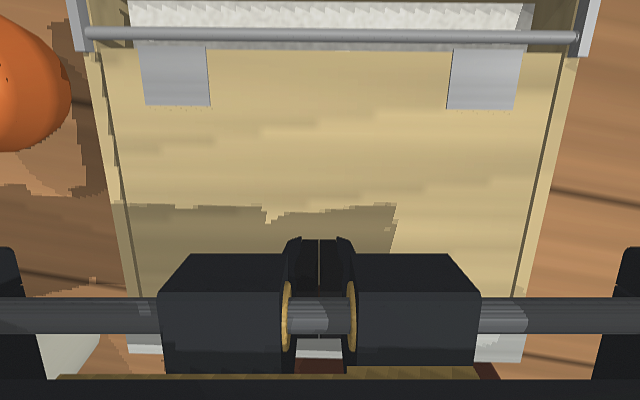

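```bash
cat >> h.py <<'E'
def wpose(o):
    T=np.eye(4);T[:3,:3]=o['tool_rot'];T[:3,3]=o['ee_pos'];return T@calibration('wrist')['hand_eye']
def uv(p): d=p[:2]-C; return np.round([d@U,d@V,p[2]],1)
E
python3 - <<'E'
from h import *
P=wpose(get_obs())
for px in ((318,36),(120,33),(520,37)): print('rod z72',uv(onz('wrist',px,72,P)))
# bracket tops ends 
for px in ((85,55),(572,55)): print('bracket',uv(onz('wrist',px,78,P)))
# hinge leaf end
for px in ((143,106),(208,106),(448,110),(513,110)):print('leaf',uv(onz('wrist',px,78,P)))
E
```

```text
rod z72 [58.2 -1.6 72. ]
rod z72 [ 58.9 -80.   72. ]
rod z72 [58.3 76.9 72. ]
bracket [ 50.3 -91.7  78. ]
bracket [51.4 94.5 78. ]
leaf [ 31.3 -71.9  78. ]
leaf [ 31.6 -45.5  78. ]
leaf [30.9 50.5 78. ]
leaf [31.1 76.1 78. ]
```

```bash
python3 -m handwheel '-0.25 0 0.05 0 0 0 0'; python3 -c "
from h import *
st()"; python3 -m handwheel '-0.2 0 0.05 0 0 0 0'; python3 - <<'E'
from h import *
st()
im=camera('wrist'); cv2.imwrite('pics/w10.png',im[:,:,::-1])
E
```

```text
t: 9.62
ee_pos: [492.4, 30.9, 77.3]
tool_rot: [[0.983, 0.179, -0.036], [0.179, -0.984, 0.014], [-0.033, -0.02, -0.999]]
force: [14.5, 1.5, 5.1]
finger_gap: 0.6
t 9.62 u -38.5 v -1.0 z 77.3 tilt 0.033 side -0.020 yawerr 0.008 F_u 14.6 F_v 1.0 F_z 5.1 gap 0.6 j [-0.01  0.55 -0.17  2.02  0.12  0.62 -1.64]
t: 9.75
ee_pos: [492.5, 30.9, 77.7]
tool_rot: [[0.984, 0.179, -0.025], [0.179, -0.984, 0.016], [-0.022, -0.02, -1.0]]
force: [12.8, 1.2, 2.4]
finger_gap: 0.4
t 9.75 u -38.4 v -1.0 z 77.7 tilt 0.022 side -0.020 yawerr 0.008 F_u 12.8 F_v 1.0 F_z 2.4 gap 0.4 j [-0.01  0.55 -0.17  2.03  0.12  0.6  -1.64]
```

View pics/w10.png

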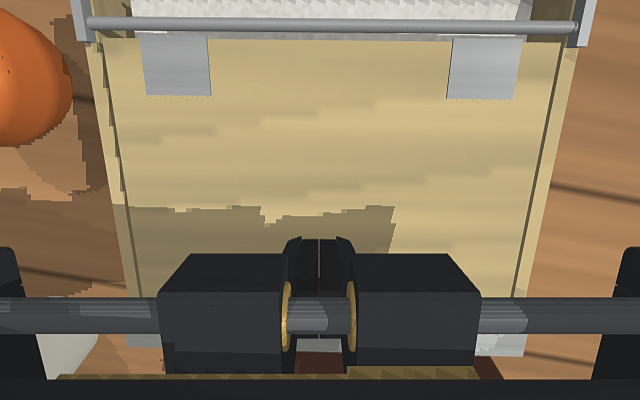

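```bash
python3 -m handwheel '0.1 0 0 0 0 0 0; 0.05 0 -0.3 0 0 0 0; 0 0 -1 0 0 0 0; 0 0 -1 0 0 0 0; 0 0 -1 0 0 0 0; 0 0 -1 0 0 0 0; 0.5 0.9 -0.5 0 0 0 0;0.5 1 0 0 0 0 0;0.5 1 0 0 0 0 0;0 1 0 0 0 0 0;0 1 0 0 0 0 0'; python3 - <<'E'
from h import *
o=st()
im=camera('wrist'); cv2.imwrite('pics/w11.png',im[:,:,::-1])
for n in('top','scene'): cv2.imwrite(f'pics/{n}11.png',camera(n)[:,:,::-1])
E
```

```text
t: 11.18
ee_pos: [566.5, -107.2, 220.0]
tool_rot: [[0.981, 0.186, -0.048], [0.187, -0.982, 0.016], [-0.044, -0.025, -0.999]]
force: [0.8, -0.7, 0.4]
finger_gap: 0.0
t 11.18 u 10.9 v 147.7 z 220.0 tilt 0.044 side -0.024 yawerr 0.015 F_u 0.7 F_v 0.8 F_z 0.4 gap 0.0 j [ 0.22  0.46 -0.14  1.71  0.06  1.02 -1.32]
```

View pics/scene11.png

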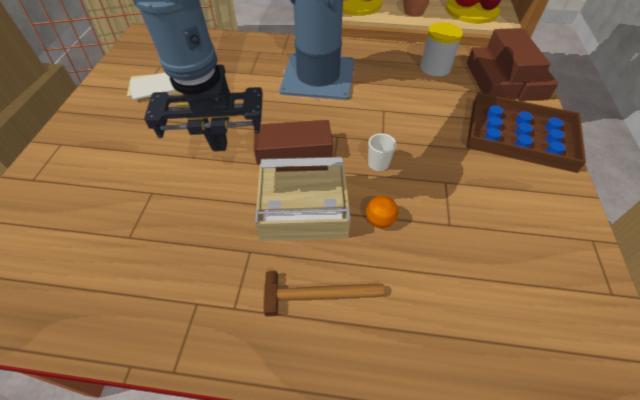

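View pics/w11.png

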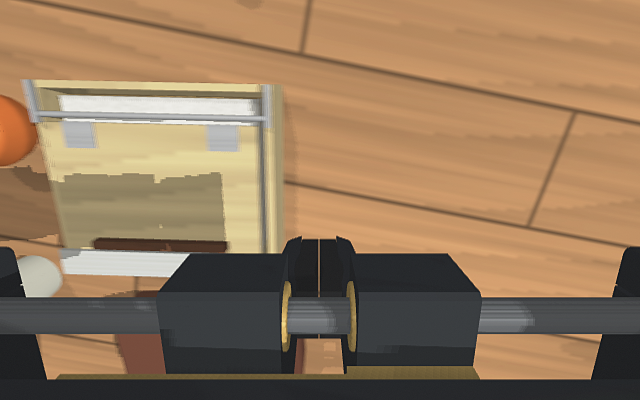

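View pics/top11.png

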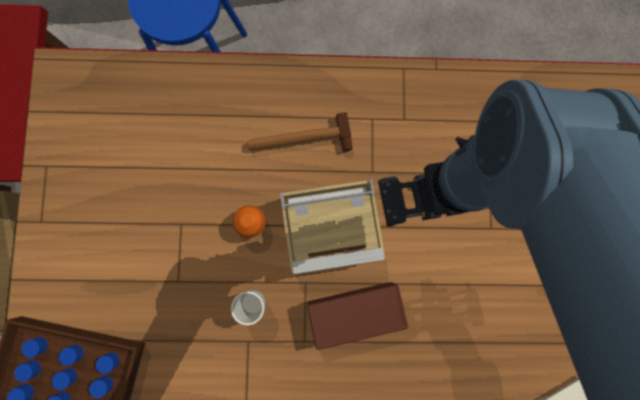

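```bash
python3 - <<'E'
import cv2,numpy as np
from h import *
a=cv2.imread('pics/top0.png')[95:360,210:430];b=cv2.imread('pics/top11.png')[95:360,210:430]
v=np.hstack([a,b]);cv2.imwrite('pics/cmp.png',cv2.resize(v,None,fx=1.8,fy=1.8,interpolation=cv2.INTER_CUBIC))
hsv=cv2.cvtColor(cv2.imread('pics/top11.png'),cv2.COLOR_BGR2HSV)[236:258,300:372]
m=(hsv[...,2]<85)&(hsv[...,1]>100); ys,xs=np.nonzero(m)
print(len(xs)); pts=np.c_[xs+300,ys+236]
w=np.array([uv(onz('top',p,87.5)) for p in pts]); print('rail top u',np.percentile(w[:,0],[5,50,95]),'v',w[:,1].min(),w[:,1].max())
# box shift via phase correlation of lip strip
f=lambda n:cv2.imread(n,0)[245:280,285:390].astype(np.float32)
for n,s in(('lip',np.s_[255:276,288:388]),('brick',np.s_[280:350,300:412]),('mallet',np.s_[108:156,242:356]),('orange',np.s_[203:240,230:268]),('cup',np.s_[288:328,228:268])):
    A=cv2.imread('pics/top0.png',0)[s].astype(np.float32);B=cv2.imread('pics/top11.png',0)[s].astype(np.float32)
    print(n,cv2.phaseCorrelate(A,B,cv2.createHanningWindow(A.shape[::-1],cv2.CV_32F)))
E
```

```text
218
rail top u [-56.6  -52.95 -49.5 ] v -58.9 58.8
lip ((-0.31759164878302926, 0.1250622250440152), 0.6715284264087678)
brick ((-0.04965355819874162, 0.01466204592207987), 0.823562557829751)
mallet ((-0.09486005377169704, 0.012535379852341322), 1.0347069160805809)
orange ((-0.012784586180092816, -0.11135870269570702), 1.0080695980787278)
cup ((-0.1343844875436382, -0.2511990890285354), 0.7301050478219986)
```

View pics/cmp.png

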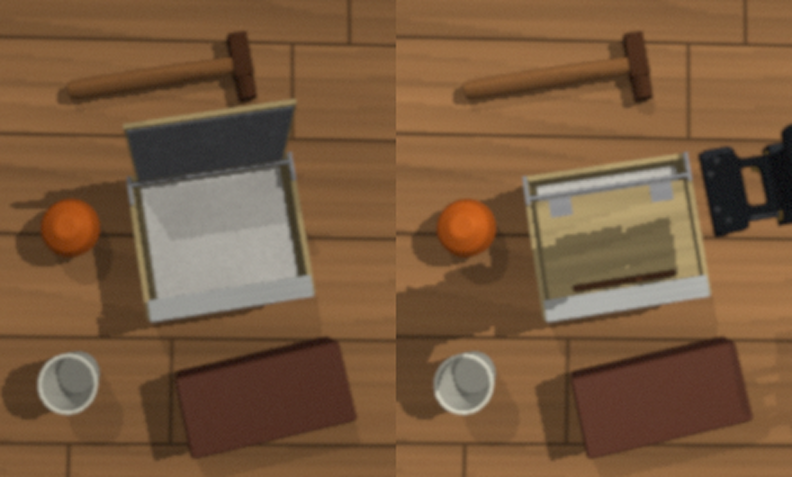

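```bash
python3 - <<'E'
from cell import *
print(close_job(), get_obs()['t'])
E
```

```text
the job is handed in; nothing more can be done
the job is handed in; nothing more can be done
```

The box is closed. I pushed the cover over from behind with the shut fingertips on its outer face. I then pressed it flat and slid it under the lip until it stopped at about 14 N. The job was handed in at about 11.3 s, with the arm well clear.

- **Cover and tuck:** After I let go, the cover stayed flat in all three views. The runner read 19.7 mm from the hinge rod (wrist view, taken just before a last push against the rail) and about 19 mm from the rail (top view, after release). That puts the free edge about 13–14 mm under the lip, and the two readings differ by less than the 2 mm calibration error.
- **Box and other objects:** The before and after top views show shifts of 0.33 pixel or less (under about 1 mm) for the lip, brick, mallet, orange and cup, so nothing moved measurably.
- **Forces:** One press downward briefly reached about 29 N at the fingertips, more than I meant. I eased it to 2–8 N before sliding the cover. Sideways force on the box was 15 N or less in my readings.

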